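# Tip the cleated dough board over onto the marble slab

## Robot

A 6-joint arm with a two-finger parallel gripper is mounted at the origin on the work surface. World frame = base frame: x ahead of the robot, y to its left, z up, the work surface at z = 0. Lengths are in m, angles in rad, forces in N, time in s.
With the tool pointing down it reaches from about 0.425 to 0.95 m from the base axis. Payload 3.5 kg.
Tool frame: the origin (TCP) lies midway between the tips of the shut fingers; the grasp point (between the pads) lies 19 mm behind it; z points along the fingers, y is the line along which they close (so a half turn about z gives the same grasp; the last joint's range is limited). The gripper opens to 85 mm and grips with 20 to 120 N. Pads are 22 mm wide; open, the fingers measure 114 mm over their backs; the gripper's body (76 mm by 85 mm) begins 54 mm behind the grasp point. The pads swing forward as they close: fully open they stand 13 mm farther back than shut.
Start: joints at [-1.272, 0.286, 1.577, -0, 1.279, -0.15], TCP at [0.293, -0.608, 0.231] pointing down, gripper open.
Joint ranges: [-2.77, 2.77], [-0.9, 2.22], [0.21, 2.48], [-1.53, 4.67], [0.24, 2.81], [-2.84, 2.84]. Speed limits (rad/s): [2.79, 2.79, 3.14, 3.14, 3.14, 3.14].

## Interface

Orientations are given as a unit quaternion [x, y, z, w].
In Python, from plant import ctrl gives the robot as it stands. The module is installed in compiled form; this text tells all that it offers.
- The arm moves only by the shell command python3 -m inch 'ROWS' [FORCE]. ROWS is JSON, a list of rows, each a list of 5 numbers: the closure, from 0 (fully open) to 1 (shut), then the shift along the tool's x, y, z in m, then the turn about the tool's z in degrees. A call has 1 to 5 rows; each row is the pose to reach, as a shift and turn from the pose commanded when the call began, along the tool's axes at that moment; what a row does not reach only later rows make up. A row lasts 1/12 s, in which the tool goes at most 41.7 mm and 7.16 degrees, less where a joint would pass 70% of its speed; a pose out of reach is approached as far as the arm can. A call with a gripper value outside its range is refused whole. The fingers move at their own pace and stop on an object; FORCE is the grip in N (left out, the last holds). Time passes only in rows, so rows that repeat a pose let the fingers close. It gives the time, the measured TCP pose, the force, the opening and the grip force at its end, in the units of the state.
- ctrl.get_state(): the state, without advancing time (a new reading comes with each control period).
- ctrl.read_camera(name): name is "side" or "top" or "wrist"; returns a dict with "pixels" (400x640x3 uint8, red, green, blue), "depth" (400x640 float32, m along the optical axis (not along the pixel's ray), 0 where there is no reading), "fx", "fy", "cx", "cy" (pixels), "xyz" and "rotation" of the camera in the world; the wrist camera has in their place "mount" (4x4, takes a point from camera to tool coordinates, whose origin is the TCP and whose axes are the flange's). Camera axes: x right, y down, z forward; pixel columns grow to the right and rows downward; lengths in m; the calibration is good to about 2 mm. A picture is of the moment at which its call begins: read the wrist's pose just before it.
- ctrl.sign_off(): hands the job in; it is judged then, once.
Trained networks look in a picture, given as the dict that the camera call returned (one of the last four; its "shot" number tells which), for a name from the list of things; names that differ only in an ending like _2 or _b are one class to them, and where a whole thing is asked for, a point or a joint stands for the part that bears it (a point fixed in the world has none). Each returns a list of dicts, best first, with "score" (0 to 1); they miss things now and then, are a little off and sometimes report something else, mostly with a low value. They report only what shows in the picture. A call takes as long as a camera call. They do not tell look-alikes from the thing itself.
- ctrl.spot_in(query, picture): "at" ([column, row] in pixels, amid what is visible of it).
- ctrl.tip_of(query, picture): "at" ([column, row] in pixels: a listed point, or the origin of a listed thing).
The state is a dict: "time": time; "qpos": joint angles; "dq": joint speeds; "joint_efforts": joint torques, N m; "eef_pos": TCP position; "tcp_rot": TCP orientation; "contact_force": force on the tool from outside, world axes, zero at the start; "wrist_torque": the same for the moment, N m; "opening": opening from 0.0 (shut) to 1.0 (fully open); "finger_force": force on a finger pad.
Only numpy, scipy, OpenCV 4.12 (cv2) and the standard library are available. Lean on these libraries where they do the work, as an engineer would, in place of code of your own. Each camera call takes 0.05 s, during which the arm holds its last target. There are 200 camera calls.

## Task

The underside of the small dough board that stands on two cleats has to dry. Push that board up against the front edge of the marble slab, raise its near edge until it stands up there, and tip it over that edge so that it ends lying flat on the slab upside down, cleats up. Leave the plain flat board and the round board where they are.

Things in the scene. Friction and masses are not known exactly. Their poses are not given: they have to be found in the camera images.
- cleated_board: the board to flip: wooden plate 130 (x) by 120 (y) by 16 mm on two cleats 26 mm high, 20 wide, along x under its side edges, full length; 42 mm high, 0.28 kg. A tilted fingertip fits under the plate between the cleats (gap 80 wide, 26 high). Origin: centre of the cleats' underside; z towards the smooth face, x away from the robot. Loose on the bench, 15-35 mm before the slab, askew up to 9 deg
- slab_edge (a point): middle of the front top edge of the white marble pastry slab, which is fixed on the steel bench: 220 mm deep, 600 mm wide, 20 mm high. This point lies 20 mm above the bench (height 0) on the slab's upright front face, the step that serves as the wall; x points level across the slab, away from the robot, y along the edge, z up. Turned up to 9 degrees
- plain_board: bystander: a flat wooden board 130 by 120 mm and 18 mm thick without cleats, lying loose before the slab. The three boards lie side by side in any order, about 180 mm from centre to centre. Origin at the centre of its underside, z up
- round_board: bystander: a flat round wooden board, 120 mm across and 18 mm thick, lying loose before the slab. Origin at the centre of its underside, z up
Things that resemble listed ones, but are neither listed nor needed, are in the scene too. Of the things that look like the cleated_board, the largest one is meant.

How it is judged:
On the way:
1. the cleated board is tipped up steeply (by 50 degrees or more) at the front edge of the slab, its foot still low there (angle between cleated_board's own z axis and vertical between 0.87 and 2.2 rad and x of cleated_board in the frame of slab_edge between -0.13 and 0.08 m and height (world z) of cleated_board below 0.12 m), for 0.1 s.
At the end, for the whole second after the job is handed in: the cleated board lies still and upside down (within 10 degrees of flat, cleats up) on the slab, the middle of the board over the slab and its cleats' faces 62 mm (10 mm either way) above the bench (angle between cleated_board's own z axis and vertical above 2.96 rad and z of cleated_board in the frame of slab_edge between 0.032 and 0.052 m and x of cleated_board in the frame of slab_edge between 0 and 0.22 m and y of cleated_board in the frame of slab_edge between -0.3 and 0.3 m and linear speed of cleated_board below 0.02 m/s); the robot touches nothing.
It fails at once if the plain board is moved by more than 30 mm (distance of plain_board from where it was at the start of the episode above 0.03 m).
It fails at once if the round board is moved by more than 30 mm (distance of round_board from where it was at the start of the episode above 0.03 m).
It also fails if it takes over 40 s, if anything falls off the work surface, if the arm or the gripper's body presses on something with over 40 N, if the wrist force passes 120 N, or if a joint passes its speed limit or range.

## Working session

There is one attempt and no reset: what is moved stays moved. The work goes in short steps, Python scripts to look and compute and a shell command to move; the robot and the scene stay as the last step left them, time stands still between calls to the robot, and variables do not carry over. Pictures are saved under pics/ and viewed, at most 10 in all, crops included, and the job is handed in when it is done.

```bash
mkdir -p pics; cat > h.py <<'E'
import numpy as np, cv2
from plant import ctrl
from scipy.spatial.transform import Rotation as R
def cam(n):
    s=ctrl.get_state(); p=ctrl.read_camera(n)
    if n=="wrist":
        M=np.eye(4);M[:3,:3]=R.from_quat(s["tcp_rot"]).as_matrix();M[:3,3]=s["eef_pos"];T=M@np.array(p["mount"])
    else:
        T=np.eye(4);r=np.array(p["rotation"]);T[:3,:3]=r if r.shape==(3,3) else R.from_quat(r).as_matrix();T[:3,3]=p["xyz"]
    return p,T
def cloud(p,T):
    d=p["depth"];v,u=np.mgrid[:400,:640]
    c=np.stack([(u-p["cx"])/p["fx"]*d,(v-p["cy"])/p["fy"]*d,d],-1)
    w=c@T[:3,:3].T+T[:3,3]; w[d==0]=np.nan; return w
def save(p,f): cv2.imwrite("pics/"+f,p["pixels"][...,::-1])
E
python3 - <<'E'
from h import *
p,T=cam("top");q,U=cam("side")
save(p,"top.png");save(q,"side.png")
np.save("top.npy",cloud(p,T));np.save("side.npy",cloud(q,U))
print(T.round(3).tolist(),U.round(3).tolist())
for n in ["cleated_board","plain_board","round_board","slab_edge"]:
    print(n,ctrl.spot_in(n,p),ctrl.tip_of(n,p))
s=ctrl.get_state();print(s["time"],s["eef_pos"],R.from_quat(s["tcp_rot"]).as_matrix().round(3).tolist())
E
```

```text
[[0.025, -0.99, 0.142, 0.423], [-1.0, -0.023, 0.013, 0.008], [-0.009, -0.142, -0.99, 0.908], [0.0, 0.0, 0.0, 1.0]] [[0.825, -0.326, 0.462, 0.229], [-0.565, -0.457, 0.687, -0.444], [-0.014, -0.828, -0.561, 0.436], [0.0, 0.0, 0.0, 1.0]]
cleated_board [{'at': [277.9, 283.8], 'score': 0.94}, {'at': [403.7, 291.7], 'score': 0.89}, {'at': [347.2, 194.3], 'score': 0.85}] [{'at': [346.6, 197.0], 'score': 0.86}, {'at': [403.0, 291.8], 'score': 0.73}, {'at': [279.6, 282.0], 'score': 0.63}, {'at': [436.3, 201.3], 'score': 0.63}]
plain_board [] [{'at': [260.4, 191.7], 'score': 0.95}]
round_board [{'at': [436.4, 200.2], 'score': 0.76}] [{'at': [433.5, 200.0], 'score': 0.85}]
slab_edge [{'at': [346.7, 104.4], 'score': 0.63}] [{'at': [347.1, 150.0], 'score': 0.55}]
0.5 [ 0.29288825 -0.60812026  0.23130227] [[0.901, 0.434, -0.0], [0.434, -0.901, 0.0], [0.0, -0.0, -1.0]]
```

View pics/top.png

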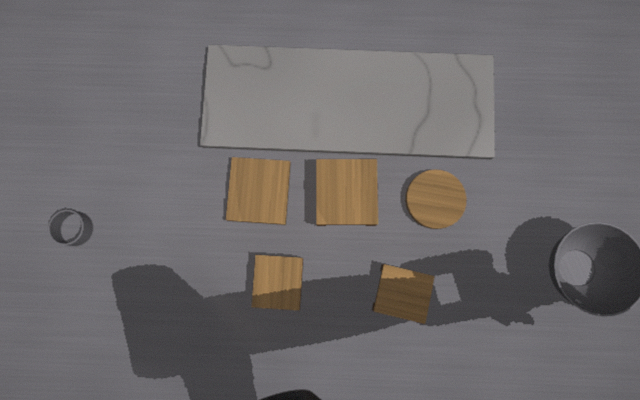

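View pics/side.png

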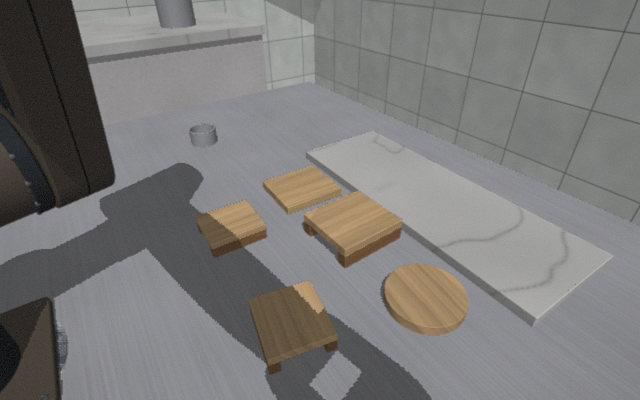

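Candidates for the cleated board in the top image: the middle one at (347,194), large and on cleats, plus two smaller look-alikes at (278,284) and (404,292). The plain board is at (260,191) and the round one at (436,200). By the description I choose (347,194). I'll measure it and check the choice in a crop.

```bash
python3 - <<'E'
from h import *
w=np.load("top.npy");v,u=np.mgrid[:400,:640]
def rect(m,n):
    P=w[m][:,:2]; r=cv2.minAreaRect((P*1000).astype(np.float32)); print(n,"z",np.nanmedian(w[m][:,2]).round(4),r, m.sum()); return r
for n,(c,r0),s in [("main",(347,192),50),("fakeL",(278,282),32),("fakeR",(404,290),38),("plain",(260,190),40),("round",(436,200),38)]:
    z0=np.nanmedian(w[r0-5:r0+5,c-5:c+5,2])
    m=(abs(u-c)<s)&(abs(v-r0)<s)&(abs(w[...,2]-z0)<.006)&(v>150)
    _,lab=cv2.connectedComponents(m.astype(np.uint8)); m=lab==lab[r0,c]
    r=rect(m,n)
    if n=="main":print(cv2.boxPoints(r).round(1).tolist())
m=(abs(w[...,2]-.02)<.008)&(v<165)&(u>195)&(u<505)
_,lab=cv2.connectedComponents(m.astype(np.uint8)); m=lab==lab[100,320]
r=rect(m,"slab");print(cv2.boxPoints(r).round(1).tolist())
s=cv2.imread("pics/side.png")[150:290,230:480];cv2.imwrite("pics/crop.png",cv2.resize(s,None,fx=3,fy=3))
E
```

```text
main z 0.0419 ((561.8964233398438, -48.08095932006836), (129.1575164794922, 119.19830322265625), 1.3599753379821777) 3988
[[495.8999938964844, 10.0], [498.79998779296875, -109.19999694824219], [627.9000244140625, -106.0999984741211], [625.0, 13.0]]
fakeL z 0.032 ((383.5189514160156, 83.48223876953125), (92.6679458618164, 100.15074157714844), 87.87919616699219) 2521
fakeR z 0.0321 ((368.37579345703125, -160.54190063476562), (101.14466094970703, 92.4012222290039), 78.02873992919922) 2588
plain z 0.0177 ((564.5298461914062, 129.86248779296875), (120.46498107910156, 129.95999145507812), 87.47638702392578) 3782
round z 0.018 ((555.4700927734375, -228.13424682617188), (117.34524536132812, 118.4533462524414), 46.14048385620117) 2786
slab z 0.0201 ((757.8615112304688, -49.34564208984375), (601.4063720703125, 221.83837890625), 88.95179748535156) 29697
[[641.5, -348.0], [863.2999877929688, -352.0], [874.2999877929688, 249.3000030517578], [652.5, 253.3000030517578]]
```

View pics/crop.png

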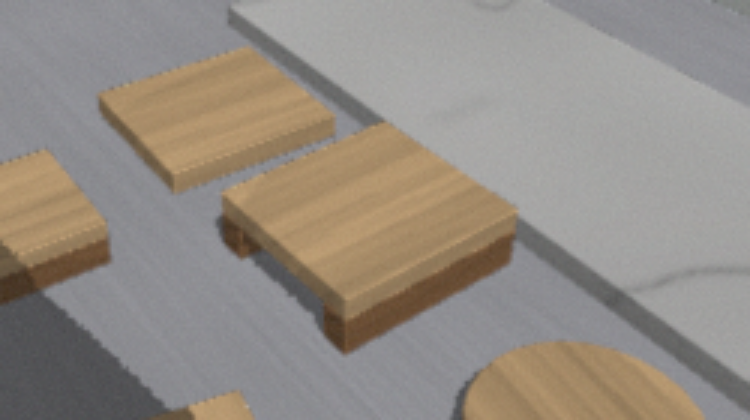

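The crop and the numbers confirm the choice. The middle board measures 129x119 mm, is 42 mm high and stands on cleats. The look-alikes are only 100x92x32 mm. Next I move in front of its near edge, turning the tool in line with the slab.

```bash
python3 -m inch '[[0.6,0.027,-0.029,0,7],[0.6,0.054,-0.058,0,14],[0.6,0.081,-0.087,0,21],[0.6,0.108,-0.116,0,26.7],[0.6,0.136,-0.147,0,26.7]]'
python3 - <<'E'
from h import *
s=ctrl.get_state();M=R.from_quat(s["tcp_rot"]).as_matrix();print(s["time"],s["eef_pos"],M.round(3).tolist(),s["opening"],M.T@(np.array([.465,-.05,.13])-s["eef_pos"]))
E
```

```text
time: 0.92
eef_pos: [0.3518, -0.4153, 0.2314]
tcp_rot: [1.0, -0.011, 0.0, 0.0]
contact_force: [-0.1, -0.3, 0.2]
opening: 0.402
finger_force: 0.0
0.9167 [ 0.35179305 -0.4153181   0.23138729] [[1.0, -0.022, 0.0], [-0.022, -1.0, -0.0], [0.0, 0.0, -1.0]] 0.40187705066573165 [ 0.10528581 -0.3677062   0.10128948]
```

```bash
python3 -m inch '[[0.6,0.012,-0.038,0,0],[0.6,0.023,-0.075,0,0],[0.6,0.034,-0.113,0,0],[0.6,0.046,-0.15,0,0],[0.6,0.057,-0.19,0.02,0]]' >/dev/null
python3 -m inch '[[0.6,0.012,-0.037,0.01,0],[0.6,0.024,-0.075,0.03,0],[0.6,0.035,-0.113,0.05,0],[0.6,0.046,-0.148,0.07,0],[0.6,0.048,-0.175,0.08,0]]' 
python3 - <<'E'
from h import *
p,T=cam("side");save(p,"s2.png");np.save("side2.npy",cloud(p,T))
E
```

```text
time: 1.75
eef_pos: [0.4618, -0.0552, 0.1319]
tcp_rot: [1.0, -0.008, -0.0, -0.0]
contact_force: [0.5, -1.1, -0.2]
opening: 0.397
finger_force: 0.0
```

View pics/s2.png

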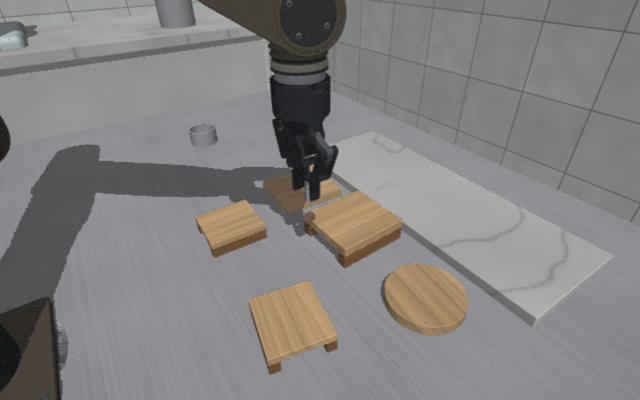

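The view shows the gripper at (310,195), just before the board's near edge (305,215). I go down and push the board to the slab.

```bash
python3 -m inch '[[0.6,0,-0.005,0.035,0],[0.6,0,-0.005,0.07,0],[0.6,0,-0.005,0.1,0],[0.6,0,-0.005,0.12,0],[0.6,0.01,-0.005,0.12,0]]'
python3 -m inch '[[0.6,0.006,0,0,0],[0.6,0.012,0,0,0],[0.6,0.018,0,0,0],[0.6,0.022,0,0,0],[0.6,0.026,0,0,0]]'
python3 - <<'E'
from h import *
p,T=cam("top");save(p,"t3.png");w=cloud(p,T)
u0=w[150:260,300:400].reshape(-1,3);m=(abs(u0[:,2]-.042)<.005);r=cv2.minAreaRect((u0[m][:,:2]*1000).astype(np.float32));print(r)
E
```

```text
time: 2.22
eef_pos: [0.4667, -0.0509, 0.0085]
tcp_rot: [1.0, -0.009, -0.006, -0.002]
contact_force: [-1.9, 0.7, -0.4]
opening: 0.397
finger_force: 0.0
time: 2.63
eef_pos: [0.4989, -0.0533, 0.0146]
tcp_rot: [1.0, -0.008, 0.0, 0.0]
contact_force: [-2.1, -0.2, 2.0]
opening: 0.399
finger_force: 1.3
((580.3809814453125, -48.467247009277344), (118.87391662597656, 121.48420715332031), 89.97479248046875)
```

```bash
python3 -m inch '[[0.6,0.003,0,0,0],[0.6,0.006,0,0,0],[0.6,0.008,0,0,0],[0.6,0.008,0,0,0]]'
python3 -m inch '[[0.6,0.002,0,0,0],[0.6,0.003,0,0,0],[0.6,0.003,0,0,0]]'
```

```text
time: 3.02
eef_pos: [0.5061, -0.0531, 0.0133]
tcp_rot: [1.0, -0.009, 0.0, -0.0]
contact_force: [-1.9, 0.1, 1.3]
opening: 0.397
finger_force: 0.8
time: 3.27
eef_pos: [0.506, -0.0529, 0.0126]
tcp_rot: [1.0, -0.008, -0.004, -0.0]
contact_force: [-9.7, -0.6, 6.8]
opening: 0.403
finger_force: 4.9
```

```bash
python3 -m inch '[[0.6,0.004,0,0,0],[0.6,0.006,0,-0.006,0],[0.6,0.008,0,-0.012,0],[0.6,0.010,0,-0.018,0],[0.6,0.012,0,-0.024,0]]'
python3 - <<'E'
from h import *
p,T=cam("side");save(p,"s4.png");w=cloud(p,T)
E
```

```text
time: 3.68
eef_pos: [0.5093, -0.0523, 0.0322]
tcp_rot: [1.0, -0.008, -0.015, -0.002]
contact_force: [-23.0, -4.8, 4.0]
opening: 0.405
finger_force: 11.7
```

View pics/s4.png

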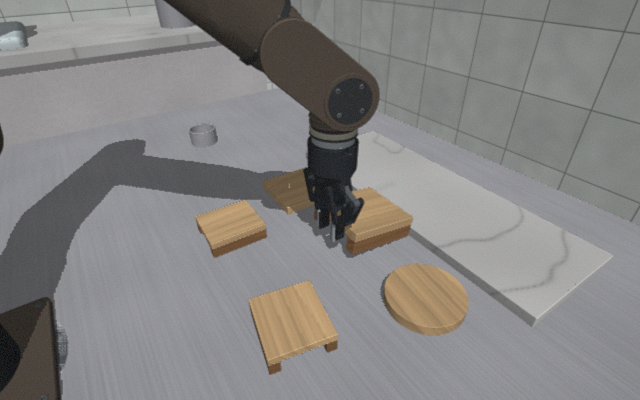

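The view shows the board against the slab, with the fingers at (330,235) at its near face and no clear lift yet. I'll measure its tilt.

```bash
cat >> h.py <<'E'
def wood(p,w,lo,hi,c=(.50,.85),yb=(-.13,.03),zmin=.024):
    # wooden points of the flipping board region
    hsv=cv2.cvtColor(p["pixels"],cv2.COLOR_RGB2HSV)
    m=(hsv[...,1]>90)&(hsv[...,0]<25)&(hsv[...,2]>50)&(w[...,0]>c[0])&(w[...,0]<c[1])&(w[...,1]>yb[0])&(w[...,1]<yb[1])&(w[...,2]>zmin)&(w[...,2]<.25)
    return w[m]
def report():
    for n in ("top","side"):
        p,T=cam(n);w=cloud(p,T);P=wood(p,w,0,0)
        if len(P)<30: print(n,"few",len(P)); continue
        print(n,len(P),"min",np.percentile(P,2,0).round(3),"max",np.percentile(P,98,0).round(3))
        rng=np.random.default_rng(0);best=None   # dominant plane
        for _ in range(200):
            a=P[rng.choice(len(P),3,False)];k=np.cross(a[1]-a[0],a[2]-a[0]);L=np.linalg.norm(k)
            if L<1e-6: continue
            i=abs((P-a[0])@(k/L))<.002
            if best is None or i.sum()>best.sum(): best=i
        Q=P[best];nv=np.linalg.svd(Q-Q.mean(0),full_matrices=False)[2][2];nv*=np.sign(T[:3,3]@nv-Q.mean(0)@nv)
        print("   plane n",nv.round(3),"pts",len(Q),"mean",Q.mean(0).round(3),"tilt",np.degrees(np.arctan2(nv[0],nv[2])).round(1))
    s=ctrl.get_state();print(s["time"],s["eef_pos"].round(4),np.round(s["contact_force"],1),np.round(s["wrist_torque"],2))
E
python3 -c "
from h import *
report()"
```

```text
top 1214 min [ 0.57  -0.108  0.041] max [0.648 0.008 0.056]
   plane n [0.17  0.002 0.986] pts 1029 mean [ 0.625 -0.05   0.046] tilt 9.8
side 2371 min [ 0.517 -0.112  0.026] max [ 0.644 -0.001  0.063]
   plane n [ 0.161 -0.005  0.987] pts 1516 mean [ 0.596 -0.072  0.052] tilt 9.3
3.8333 [ 0.5094 -0.0523  0.0325] [-23.4  -3.7   3.4] [-0.64  3.59 -0.14]
```

Tilt is already 9.5° and the near edge rises with the fingers without slipping. I continue along the arc.

```bash
python3 -m inch '[[0.6,0.001,0,-0.005,0],[0.6,0.0025,0,-0.01,0],[0.6,0.004,0,-0.015,0],[0.6,0.006,0,-0.02,0],[0.6,0.008,0,-0.025,0]]'
python3 -c "
from h import *
report()"
```

```text
time: 4.25
eef_pos: [0.5183, -0.0525, 0.0582]
tcp_rot: [1.0, -0.008, -0.014, -0.002]
contact_force: [-23.0, -1.2, 9.0]
opening: 0.401
finger_force: 11.7
top 727 min [ 0.579 -0.108  0.04 ] max [0.653 0.008 0.071]
   plane n [ 0.362 -0.007  0.932] pts 630 mean [ 0.633 -0.047  0.05 ] tilt 21.2
side 2145 min [ 0.522 -0.112  0.028] max [ 0.647 -0.001  0.088]
   plane n [ 0.375 -0.015  0.927] pts 1006 mean [ 0.599 -0.077  0.064] tilt 22.0
4.35 [ 0.5189 -0.0526  0.0593] [-24.4  -1.9  10.5] [-0.3   3.85 -0.09]
```

```bash
python3 -m inch '[[0.6,0.003,0,-0.006,0],[0.6,0.006,0,-0.012,0],[0.6,0.01,0,-0.018,0],[0.6,0.014,0,-0.024,0],[0.6,0.018,0,-0.03,0]]'
python3 -c "
from h import *
report()"
```

```text
time: 4.77
eef_pos: [0.5413, -0.0533, 0.0915]
tcp_rot: [1.0, -0.008, -0.008, -0.001]
contact_force: [-8.9, 0.8, 6.2]
opening: 0.399
finger_force: 4.4
top 82 min [ 0.593 -0.008  0.039] max [0.658 0.007 0.094]
   plane n [0.641 0.006 0.768] pts 80 mean [0.636 0.003 0.06 ] tilt 39.8
side 1483 min [ 0.541 -0.112  0.029] max [0.643 0.002 0.123]
   plane n [-0.019 -1.     0.001] pts 1010 mean [ 0.592 -0.111  0.074] tilt -85.7
4.8667 [ 0.5469 -0.0541  0.0935] [-3.1  0.3  2.5] [ 0.01  0.52 -0.03]
```

```bash
python3 -m inch '[[0.6,0.006,0,-0.006,0],[0.6,0.012,0,-0.011,0],[0.6,0.018,0,-0.016,0],[0.6,0.024,0,-0.02,0],[0.6,0.028,0,-0.022,0]]'
python3 - <<'E'
from h import *
report()
p,T=cam("side");save(p,"s5.png")
E
```

```text
time: 5.28
eef_pos: [0.5765, -0.0545, 0.1151]
tcp_rot: [1.0, -0.009, 0.001, 0.0]
contact_force: [-0.3, 0.3, 0.1]
opening: 0.399
finger_force: 0.5
top few 1
side 2070 min [ 0.568 -0.112  0.028] max [0.647 0.001 0.142]
   plane n [-0.026 -1.    -0.004] pts 1023 mean [ 0.609 -0.111  0.086] tilt -98.8
5.3833 [ 0.5762 -0.0545  0.1149] [-0.8 -0.5 -0.5] [-0.07  0.16 -0.01]
```

View pics/s5.png

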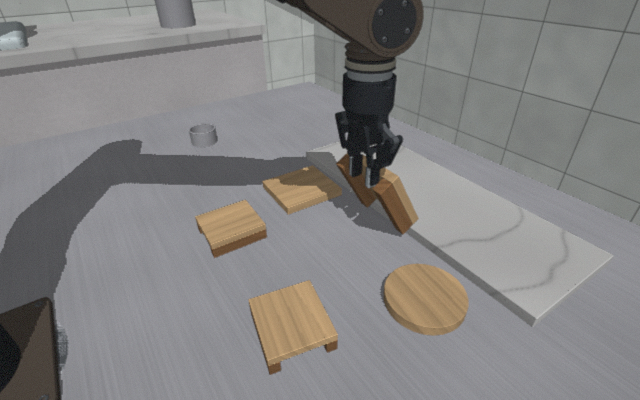

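Standing at about 60°, top edge around (345..400,170) with the fingers between the cleats. I push on over the vertical.

```bash
python3 -m inch '[[0.6,0.009,0,0,0],[0.6,0.018,0,0,0],[0.6,0.027,0,0,0],[0.6,0.036,0,0,0],[0.6,0.043,0,0,0]]'
python3 - <<'E'
from h import *
report()
p,T=cam("side");save(p,"s6.png")
E
```

```text
time: 5.85
eef_pos: [0.6193, -0.0552, 0.1142]
tcp_rot: [1.0, -0.009, 0.0, 0.0]
contact_force: [-0.4, -0.1, -0.1]
opening: 0.398
finger_force: 0.1
top few 0
side 2788 min [ 0.609 -0.113  0.028] max [0.654 0.003 0.151]
   plane n [-0.025 -1.     0.001] pts 1018 mean [ 0.633 -0.112  0.093] tilt -88.3
5.95 [ 0.6193 -0.0553  0.1143] [ 0.   0.8 -0. ] [ 0.08 -0.01 -0.  ]
```

View pics/s6.png

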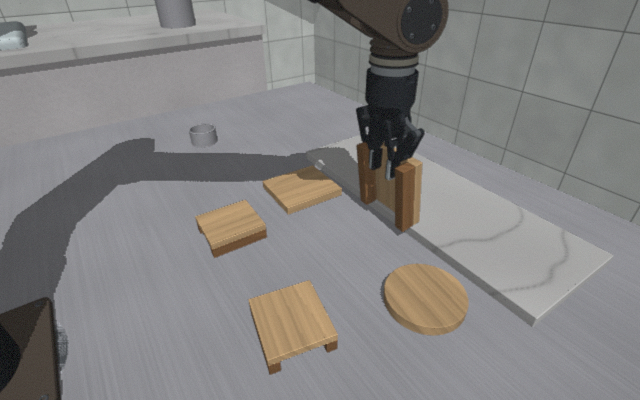

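Board stands upright at the step (360..420,145..230). Now I tip it over the edge.

```bash
python3 -m inch '[[0.6,0.006,0,0,0],[0.6,0.012,0,0,0],[0.6,0.018,0,0,0],[0.6,0.024,0,0,0],[0.6,0.03,0,0,0]]'
python3 -m inch '[[0.6,0.006,0,0,0],[0.6,0.012,0,0,0],[0.6,0.018,0,0,0],[0.6,0.024,0,0,0],[0.6,0.024,0,0,0]]'
python3 -c "
from h import *
report()"
```

```text
time: 6.42
eef_pos: [0.6483, -0.0557, 0.1143]
tcp_rot: [1.0, -0.009, -0.0, 0.0]
contact_force: [0.2, 0.6, -0.2]
opening: 0.401
finger_force: 0.1
time: 6.83
eef_pos: [0.6732, -0.0561, 0.1147]
tcp_rot: [1.0, -0.009, 0.001, 0.0]
contact_force: [0.2, 1.2, 1.2]
opening: 0.396
finger_force: 1.2
top few 0
side 3379 min [ 0.636 -0.115  0.032] max [0.693 0.004 0.153]
   plane n [-0.963  0.114  0.242] pts 1095 mean [ 0.653 -0.061  0.097] tilt -75.9
6.9333 [ 0.6725 -0.0559  0.1146] [0.6 0.5 0.8] [0.04 0.08 0.02]
```

```bash
python3 -m inch '[[0.6,0.006,0,0,0],[0.6,0.012,0,0.002,0],[0.6,0.018,0,0.004,0],[0.6,0.024,0,0.006,0],[0.6,0.03,0,0.008,0]]'
python3 -m inch '[[0.6,0,0,0,0],[0.6,0,0,0,0],[0.6,0,0,0,0]]'
python3 - <<'E'
from h import *
report()
p,T=cam("side");save(p,"s7.png")
E
```

```text
time: 7.35
eef_pos: [0.7041, -0.057, 0.1078]
tcp_rot: [1.0, -0.009, 0.002, 0.001]
contact_force: [1.0, 0.8, 3.1]
opening: 0.399
finger_force: 1.2
time: 7.6
eef_pos: [0.7009, -0.0563, 0.1048]
tcp_rot: [1.0, -0.009, -0.001, -0.0]
contact_force: [-0.8, 0.2, -0.5]
opening: 0.401
finger_force: 0.0
top few 0
side 3047 min [ 0.674 -0.126  0.027] max [ 0.803 -0.003  0.064]
   plane n [-0.002 -0.002  1.   ] pts 1065 mean [ 0.737 -0.054  0.037] tilt -0.1
7.7 [ 0.7009 -0.0564  0.1051] [-0.7  0.4  0.1] [ 0.   -0.01 -0.  ]
```

View pics/s7.png

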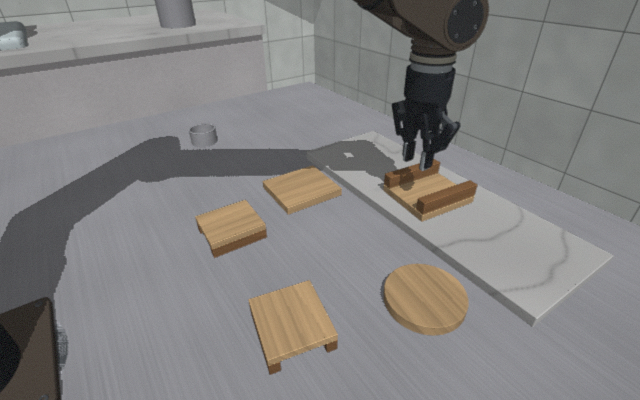

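The board lies flat on the slab, cleats up, at (430,190). The plate's face is at 37 mm and the cleats' faces at about 62 mm. The bystanders haven't moved. I retreat upward and hand in.

```bash
python3 -m inch '[[0.6,0,0,-0.03,0],[0.6,0,0,-0.06,0],[0.6,0,0,-0.09,0],[0.6,0,0,-0.1,0],[0.6,0,0,-0.1,0]]'
python3 -c "
from h import *
report();print(ctrl.sign_off())"
```

```text
time: 8.17
eef_pos: [0.7037, -0.057, 0.211]
tcp_rot: [1.0, -0.009, 0.004, 0.001]
contact_force: [0.5, -0.6, 0.0]
opening: 0.397
finger_force: 0.0
top few 0
side 3202 min [ 0.674 -0.126  0.027] max [ 0.803 -0.003  0.064]
   plane n [-0.003 -0.017  1.   ] pts 1120 mean [ 0.736 -0.055  0.037] tilt -0.1
8.2667 [ 0.7012 -0.0564  0.2051] [-0.2 -1.2 -0.4] [0.05 0.01 0.01]
the job is handed in; nothing more can be done
None
```

The cleated board lies flat and upside down on the marble slab, cleats up; the plain and round boards were not touched, and the job was handed in at about 8.3 s (no verdict was returned).

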